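# Third hand at the portion-gauge jig

## Robot

A 6-joint arm with a two-finger parallel gripper is mounted at the origin on the work surface. World frame = base frame: x ahead of the robot, y to its left, z up, the work surface at z = 0. Lengths are in m, angles in rad, forces in N, time in s.
With the tool pointing down it reaches from about 0.375 to 0.925 m from the base axis. Payload 5.7 kg.
Tool frame: the origin (TCP) lies at the very end of the fingers, on their centre line; the grasp point (between the pads) lies 19 mm behind it; z points along the fingers, y is the line along which they close (so a half turn about z gives the same grasp; the last joint's range is limited). The gripper opens to 85 mm and grips with 20 to 120 N. Pads are 22 mm wide; open, the fingers measure 114 mm over their backs; the gripper's body (76 mm by 85 mm) begins 54 mm behind the grasp point. The pads swing forward as they close: fully open they stand 13 mm farther back than shut.
Start: joints at [-1.268, 0.359, 1.51, -0, 1.272, -0.115], TCP at [0.243, -0.548, 0.231] pointing down, gripper open.
Joint ranges: [-2.97, 2.97], [-1.01, 2.36], [0.21, 2.38], [-0.96, 4.11], [0.2, 2.71], [-2.98, 2.98]. Speed limits (rad/s): [2.39, 2.39, 3.14, 3.14, 3.14, 3.14].

## Interface

Orientations are given as a rotation vector (axis times angle).
In Python, from rig import arm, eyes gives the robot as it stands. The module is installed in compiled form; this text tells all that it offers.
- The arm moves only by the tool jog_arm, never from a script. Its argument "moves" is a list of rows, each a list of 3 entries, a list of its own where there are three numbers: the turn, a rotation vector about the tool's x, y, z in degrees, then the shift along the tool's x, y, z in mm, then the opening, from 0 (shut) to 1 (fully open). A call has 1 to 8 rows; each row shifts and turns the commanded pose from where the row before left it, along the tool's axes as they then stand; what a row does not reach is not made up. A row lasts 1/10 s, in which the tool goes at most 50 mm and 8.59 degrees, less where a joint would pass 70% of its speed; a pose out of reach is approached as far as the arm can. A call with a gripper value outside its range is refused whole. The fingers move at their own pace and stop on an object; "grip_force" is the grip in N (left out, the last holds). Time passes only in rows, so rows that do not move let the fingers close. It gives the time, the measured TCP pose, the force, the opening and the grip force at its end, in the units of the state.
- arm.get_obs(): the state, without advancing time (a new reading comes with each control period).
- eyes.get_image(name): name is "scene" or "top" or "wrist"; returns the picture (384x512x3 uint8, red, green, blue); there is no depth.
- eyes.camera_params(name): a dict with "intrinsics" (3x3 intrinsics, pixels), "pose" (4x4, takes a point from camera to world coordinates). Camera axes: x right, y down, z forward; pixel columns grow to the right and rows downward; lengths in m; the calibration is good to about 2 mm. A picture is of the moment at which its call begins: read the wrist's pose just before it. camera_params takes no time and is no camera call; for the wrist camera it gives the pose at the moment of the call.
- arm.job_done(): hands the job in; it is judged then, once.
The state is a dict: "time_s": time; "qpos": joint angles; "qd": joint speeds; "effort": joint torques, N m; "tool_pos": TCP position; "tool_rot": TCP orientation; "force": force on the tool from outside, world axes, zero at the start; "moment": the same for the moment, N m; "finger_gap": finger opening in m; "gripper_force": force on a finger pad.
Only numpy, scipy, OpenCV 4.12 (cv2) and the standard library are available. Lean on these libraries where they do the work, as an engineer would, in place of code of your own. Each camera call takes 0.05 s, during which the arm holds its last target. There are 200 camera calls.

## Task

Put the blue-handled portion gauge back on its setting jig: pick it up, hang it by its hole over the jig's upright post so that it lies flat on the jig's base, and then swing its free end sideways against the sprung stop, pushing the stop in about half way (about 10 N, green band of the plunger at the mouth of its housing) and never right home. Keep that push steady for at least three seconds and finish while you are still holding it there, so that I can screw the gauge tight. Leave the other things on the table where they are.

Things in the scene. Friction and masses are not known exactly. Their poses are not given: they have to be found in the camera images.
- gauge_blue: Gauge to mount, about 0.3 kg, lying flat: aluminium bar 200 long (x) x 50 wide (y) x 8 mm thick; an 18 mm round hole through one end at x = -80 mm; at the free end a block on top (x = +70 to +100, 50 wide, top 30 mm above the underside); a blue upright grip between. Origin: centre of the bar's underside; x points from the hole to the free end, z up.
- gauge_blue_hole (a point): Centre of the blue gauge's hole, at its underside.
- gauge_yellow: A gauge of the same shape and size with a yellow grip. Not wanted: leave it where it lies. Same axes.
- jig: Setting jig, fixed: steel base plate 260 (x) x 180 (y -110 to +70) x 12 mm thick. Brass post at x = -80, y = 0. Grey stop housing at x = +80, 40 x 50 x 40 mm (y -105 to -55), its plunger pointing to +y. Origin: on the table under the plate, z up. The gauge's free end goes to the jig's +x, on the +y side of the pad; with the stop half in, the gauge's x is parallel to the jig's x.
- post_foot (a point): Foot of the brass post: on its axis, at the top face of the base plate (12 mm above the table). The post is 14 mm in diameter and 30 mm tall, the top 6 mm tapered.
- stop_pad: Sprung plunger: black rubber pad, a 20 mm disc facing the jig's +y, on a rod with a red and, nearer the housing, a green band (the green one passes the housing's mouth at 6 to 14 N). Origin: centre of the pad's face, 26 mm above the table; free, at x = +80, y = -16 mm in the jig's frame. It slides to -y, 18 mm to fully home; spring 1100 N/m, no preload: 10 N at 9 mm in (y = -25).
- star_knob: Loose black star knob, 48 mm wide, 26 mm high; leave it. Origin: centre of the underside.
- mincer_plate: Loose steel mincer plate, a disc 82 mm wide and 12 mm thick; leave it. Origin: centre of the underside.
- brush: Loose cleaning brush with a blue handle, lying on the table; leave it. Handle to its -x.
- gauge_blue_grip (a point): Centre of the blue plastic grip: 15 mm to +x of the blue gauge's origin, 29 mm above its underside. The grip is 50 long (x) x 22 wide (y) x 42 mm high and stands on the bar (8 to 50 mm above the underside).

How it is judged:
By the outcome, as a careful person would: the job done as asked, in the order asked, and still so for the second after the job is handed in, while the arm keeps its last pose, push and grip.
It also fails if it takes over 51 s, if anything falls off the work surface, if the arm or the gripper's body presses on something with over 40 N, if the wrist force passes 120 N, or if a joint passes its speed limit or range.

## Working session

There is one attempt and no reset: what is moved stays moved. The work goes in short steps, Python scripts to look and compute and a tool call to move; the robot and the scene stay as the last step left them, time stands still between calls to the robot, and variables do not carry over. Pictures are saved under pics/ and viewed, at most 10 in all, crops included, and the job is handed in when it is done.

Besides the shell and the picture viewer there is one more tool, called after "Emit:" as name(argument=value, ...), one argument or row to a line, values as JSON. jog_arm: Moves the arm, as the interface text tells. Its arguments: {"type":"object","properties":{"moves":{"type":"array"},"grip_force":{"type":"number"}},"required":["moves"]}

```bash
mkdir -p pics; python3 - <<'E'
from rig import arm, eyes
import cv2,numpy as np
o=arm.get_obs();print({k:np.round(v,3).tolist() for k,v in o.items()})
for n in ("top","scene"):
    cv2.imwrite(f"pics/{n}0.png",eyes.get_image(n)[:,:,::-1]); p=eyes.camera_params(n); print(n,np.round(p["intrinsics"],1).tolist(),np.round(p["pose"],3).tolist())
E
```

```text
{'time_s': 0.0, 'qpos': [-1.268, 0.359, 1.511, 0.0, 1.272, -0.115], 'qd': [-0.002, -0.001, 0.0, 0.0, 0.001, -0.001], 'effort': [0.001, -52.76, -27.863, -0.0, 0.013, 0.0], 'tool_pos': [0.243, -0.548, 0.23], 'tool_rot': [-3.071, -0.651, 0.0], 'force': [1.017, -0.009, 0.228], 'moment': [-0.025, 0.084, 0.002], 'gripper_force': 0.0, 'finger_gap': 0.085}
top [[481.2, 0.0, 259.0], [0.0, 481.2, 197.9], [0.0, 0.0, 1.0]] [[-0.019, -0.989, 0.145, 0.288], [-1.0, 0.018, -0.008, 0.012], [0.006, -0.145, -0.989, 1.686], [0.0, 0.0, 0.0, 1.0]]
scene [[478.9, 0.0, 250.0], [0.0, 478.9, 188.0], [0.0, 0.0, 1.0]] [[-0.641, 0.649, -0.409, 1.111], [0.767, 0.549, -0.331, 0.476], [0.01, -0.526, -0.85, 1.25], [0.0, 0.0, 0.0, 1.0]]
```

View pics/top0.png

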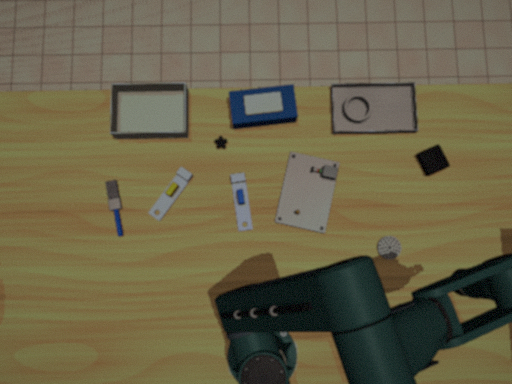

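View pics/scene0.png

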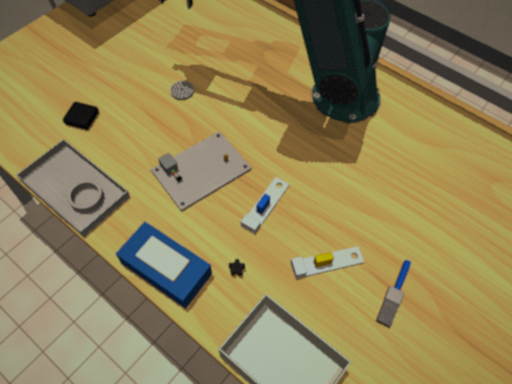

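The top view shows the blue gauge's hole at about (244,226) and its block at (238,177). The jig's post is at (297,212), the pad at (313,169) and the housing at (328,172). The yellow gauge is further left at about (170,193). The scene view agrees, with the blue grip at (263,203) and the post at (226,158).

```bash
cat > h.py <<'E'
from rig import arm, eyes
import cv2,numpy as np
from scipy.spatial.transform import Rotation as R
def ray(P,uv):
    K,T=np.array(P["intrinsics"]),np.array(P["pose"])
    d=T[:3,:3]@np.linalg.solve(K,[uv[0],uv[1],1]); return T[:3,3],d/np.linalg.norm(d)
def onz(P,uv,z):
    c,d=ray(P,uv); return c+d*(z-c[2])/d[2]
def tri(*obs):  # (P,uv) pairs -> least squares point, residuals mm
    A=0;b=0;L=[]
    for P,uv in obs:
        c,d=ray(P,uv);M=np.eye(3)-np.outer(d,d);A=A+M;b=b+M@c;L.append((c,M))
    x=np.linalg.solve(A,b); return x,[round(1e3*np.linalg.norm(M@(x-c)),1) for c,M in L]
def proj(P,X):
    K,T=np.array(P["intrinsics"]),np.array(P["pose"]); p=K@(T[:3,:3].T@(np.array(X)-T[:3,3])); return p[:2]/p[2]
def state():
    o=arm.get_obs(); return o,R.from_rotvec(o["tool_rot"]).as_matrix(),np.array(o["tool_pos"])
E
python3 - <<'E'
from h import *
T,S=eyes.camera_params("top"),eyes.camera_params("scene")
for n,a,b in (("grip",(240,197),(263,203)),("post",(297,212),(226,158)),("housing",(329,172),(168,162)),("hole",(244,226),(282,184)),("pad",(313,169),(180,179)),("yellow",(172,188),(324,258))):
    x,r=tri((T,a),(S,b)); print(n,np.round(x,3),r)
o,Rm,p=state();print(np.round(Rm,3).tolist());W=eyes.camera_params("wrist")
print(np.round(W["intrinsics"],1).tolist(),np.round(Rm.T@(W["pose"][:3,3]-p),3),np.round(Rm.T@W["pose"][:3,:3],2).tolist())
E
```

```text
grip [0.537 0.063 0.027] [np.float64(1.3), np.float64(1.3)]
post [ 0.481 -0.133  0.017] [np.float64(0.1), np.float64(0.1)]
housing [ 0.617 -0.248  0.037] [np.float64(0.8), np.float64(0.8)]
hole [0.436 0.054 0.001] [np.float64(1.7), np.float64(1.7)]
pad [ 0.631 -0.192  0.015] [np.float64(3.1), np.float64(3.1)]
yellow [0.57  0.301 0.036] [np.float64(1.5), np.float64(1.5)]
[[0.914, 0.406, -0.001], [0.406, -0.914, 0.002], [0.0, -0.002, -1.0]]
[[335.4, 0.0, 258.2], [0.0, 335.4, 191.3], [0.0, 0.0, 1.0]] [ 0.071  0.    -0.143] [[0.0, -0.96, -0.28], [1.0, 0.0, -0.0], [0.0, -0.28, 0.96]]
```

Emit:
jog_arm(
  moves=[
    [[0, 0, 0], [31, -20, -2], 1],
    [[0, 0, 0], [31, -20, -2], 1],
    [[0, 0, 0], [31, -20, -2], 1],
    [[0, 0, 0], [31, -20, -2], 1],
    [[0, 0, 0], [31, -20, -2], 1],
    [[0, 0, 0], [31, -20, -2], 1],
    [[0, 0, 0], [31, -20, -2], 1],
    [[0, 0, 0], [31, -20, -2], 1],
  ],
)

```text
time_s: 0.9
tool_pos: [0.4056, -0.2999, 0.2471]
tool_rot: [-3.073, -0.651, 0.0]
force: [1.1, -0.3, 1.0]
finger_gap: 0.0858
gripper_force: 0.0
```

Emit:
jog_arm(
  moves=[
    [[0, 0, 0], [31, -20, -2], 1],
    [[0, 0, 0], [31, -20, -2], 1],
    [[0, 0, 0], [31, -20, -2], 1],
    [[0, 0, 0], [31, -20, -2], 1],
    [[0, 0, 0], [31, -20, -2], 1],
    [[0, 0, 0], [31, -20, -2], 1],
    [[0, 0, 0], [31, -20, -2], 1],
    [[0, 0, 0], [31, -20, -2], 1],
  ],
)

```text
time_s: 1.7
tool_pos: [0.5673, -0.0531, 0.263]
tool_rot: [-3.073, -0.652, 0.001]
force: [0.4, -0.4, -0.3]
finger_gap: 0.0856
gripper_force: 0.0
```

Emit:
jog_arm(
  moves=[
    [[0, 0, 6.3], [0, 0, 0], 1],
    [[0, 0, 6.3], [0, 0, 0], 1],
    [[0, 0, 6.3], [0, 0, 0], 1],
    [[0, 0, 0], [0, 0, 0], 1],
  ],
)

```text
time_s: 2.1
tool_pos: [0.5666, -0.0544, 0.2628]
tool_rot: [-3.138, -0.137, 0.002]
force: [-0.2, -0.2, 0.7]
finger_gap: 0.0857
gripper_force: 0.0
```

```bash
cat >> h.py <<'E'
def snap(n):
    P=eyes.camera_params("wrist"); I=eyes.get_image("wrist"); cv2.imwrite(f"pics/{n}.png",I[:,:,::-1]); np.save(f"pics/{n}.npy",P["pose"]); return P,I
E
python3 - <<'E'
from h import *
snap("w1");o,Rm,p=state();print(o["time_s"],p,np.degrees(np.arctan2(Rm[1,0],Rm[0,0])))
E
```

```text
2.15 [ 0.56664192 -0.05452031  0.26292416] 5.178262953265534
```

View pics/w1.png

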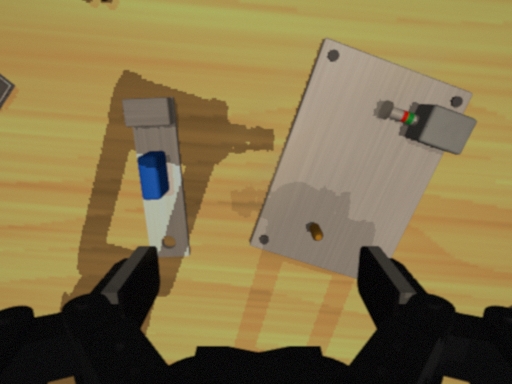

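The first wrist view shows the gauge's hole at (168,242), its grip at (153,175) and its block at (149,112). On the jig, the post is at (316,232), the pad at (381,108) and the bolts at (333,56), (456,101) and (264,239). I'll take a second view from about 9 cm to the left and lower.

Emit:
jog_arm(
  moves=[
    [[0, 0, 0], [0, -42, 21], 1],
    [[0, 0, 0], [0, -42, 21], 1],
    [[0, 0, 0], [0, 0, 0], 1],
    [[0, 0, 0], [0, 0, 0], 1],
  ],
)

```text
time_s: 2.55
tool_pos: [0.5589, 0.0296, 0.2207]
tool_rot: [3.138, 0.145, -0.002]
force: [0.4, 0.2, 0.2]
finger_gap: 0.0853
gripper_force: 0.0
```

```bash
python3 - <<'E'
from h import *
snap("w2");o,Rm,p=state();print(o["time_s"],p)
a=cv2.imread("pics/w1.png");b=cv2.imread("pics/w2.png")
for n,I in (("w1",a),("w2",b)):
    h=cv2.cvtColor(I,cv2.COLOR_BGR2HSV)
    for c,lo,hi in (("blue",(105,150,40),(130,255,255)),("brass",(8,150,30),(20,255,200)),("green",(40,120,40),(85,255,255)),("red",(0,180,80),(6,255,255))):
        m=cv2.inRange(h,lo,hi); k,_,s,ct=cv2.connectedComponentsWithStats(m)
        for i in range(1,k):
            if s[i,4]>8: print(n,c,s[i].tolist(),ct[i].round(1))
E
```

```text
2.6 [0.5597567  0.02876366 0.22143758]
w1 blue [139, 152, 29, 47, 1126] [152.9 174.7]
w1 brass [101, 0, 11, 3, 18] [105.8   0.7]
w1 brass [17, 51, 17, 6, 42] [25.9 53.4]
w1 brass [35, 52, 22, 7, 52] [45.8 55.3]
w1 brass [68, 53, 6, 7, 12] [70.7 55.9]
w1 brass [61, 55, 7, 5, 10] [64.1 57.3]
w1 brass [73, 55, 10, 5, 21] [77.9 57.4]
w1 brass [84, 56, 7, 6, 12] [86.  57.9]
w1 brass [98, 56, 11, 4, 16] [102.8  57.8]
w1 brass [0, 70, 274, 241, 11972] [150.2 168.9]
w1 brass [4, 88, 14, 21, 98] [10.5 98.1]
w1 brass [212, 179, 21, 5, 45] [221.  181.2]
w1 brass [477, 205, 19, 7, 45] [487.4 207.4]
w1 brass [126, 208, 17, 5, 48] [135.6 210. ]
w1 brass [497, 209, 15, 7, 53] [505.4 211.5]
w1 brass [204, 212, 36, 8, 108] [222.3 215.5]
w1 brass [411, 214, 101, 17, 723] [464.4 221.6]
w1 brass [0, 225, 56, 6, 145] [ 24.8 227.7]
w1 brass [310, 224, 12, 16, 138] [315.7 231.7]
w1 brass [405, 224, 20, 13, 118] [413.5 230.7]
w1 brass [165, 237, 9, 8, 42] [169.1 241. ]
w1 brass [396, 243, 54, 14, 317] [424.9 249.5]
w1 brass [257, 250, 97, 53, 993] [305.5 272.9]
w1 brass [157, 257, 25, 39, 598] [166.8 273.9]
[... 1247 characters left out ...]
 [172.8 293. ]
w2 brass [501, 227, 11, 9, 67] [506.8 231.3]
w2 brass [0, 239, 16, 7, 45] [  8.1 242. ]
w2 brass [389, 238, 19, 19, 217] [398.2 247. ]
w2 brass [493, 240, 19, 12, 114] [501.8 246.1]
w2 brass [483, 259, 29, 11, 162] [498.9 264.9]
w2 brass [481, 274, 31, 8, 101] [498.  277.3]
w2 brass [259, 286, 22, 10, 78] [267.8 289.6]
w2 brass [341, 293, 22, 11, 130] [351.6 296.6]
w2 brass [252, 298, 29, 40, 812] [265.8 316.8]
w2 brass [306, 306, 10, 4, 13] [310.5 307.8]
w2 brass [328, 306, 31, 50, 981] [343.5 329. ]
w2 brass [251, 338, 22, 13, 196] [261.9 343.3]
w2 brass [47, 376, 28, 8, 133] [ 63.4 380.7]
w2 green [508, 125, 4, 4, 10] [510.  126.7]
w2 red [503, 114, 9, 12, 43] [508.5 120.7]
```

View pics/w2.png

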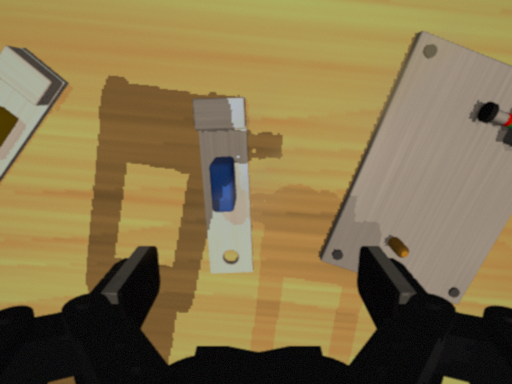

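The second view shows the hole at (231,257) and the grip at (222,185), with the gauge's near corners at (210,272) and (252,270). The post is at (398,247), with bolts at (430,51), (337,254) and (454,292) and the pad at (487,113).

```bash
python3 - <<'E'
from h import *
P={}
for n in("w1","w2"):
    P[n]=dict(intrinsics=eyes.camera_params("wrist")["intrinsics"],pose=np.load(f"pics/{n}.npy"))
I={n:cv2.imread(f"pics/{n}.png") for n in P}
def dark(n,uv,r=9):
    u,v=uv;g=cv2.cvtColor(I[n],cv2.COLOR_BGR2GRAY)[v-r:v+r+1,u-r:u+r+1].astype(float)
    m=(g<(g.min()+np.median(g))/2).astype(np.uint8);k,l,s,c=cv2.connectedComponentsWithStats(m);i=1+np.argmax(s[1:,4]);return c[i]+[u-r,v-r]
def bl(n,uv,r=14):
    u,v=uv;h=cv2.cvtColor(I[n],cv2.COLOR_BGR2HSV)[v-r:v+r+1,u-r:u+r+1];m=cv2.inRange(h,(5,130,20),(22,255,255))
    k,l,s,c=cv2.connectedComponentsWithStats(m);i=1+np.argmax(s[1:,4]);return c[i]+[u-r,v-r],s[i].tolist()
b1=[dark("w1",(333,56)),dark("w1",(264,239)),dark("w1",(456,101))];b2=[dark("w2",(430,51)),dark("w2",(337,254)),dark("w2",(454,292))]
print(b1,b2)
B=[];
for i in(0,1):
    x,r=tri((P["w1"],b1[i]),(P["w2"],b2[i]));print("bolt tri",x.round(4),r)
for n,b in(("w1",b1),("w2",b2)): 
    X=[onz(P[n],q,.012) for q in b];print(n,np.round(X,4).tolist());d=X[0]-X[1];print("yaw",np.degrees(np.arctan2(d[1],d[0])),np.linalg.norm(d))
p1,s1=bl("w1",(316,232));p2,s2=bl("w2",(398,247));print(p1,s1,p2,s2);x,r=tri((P["w1"],p1),(P["w2"],p2));print("post",x.round(4),r)
h1,t1=bl("w1",(168,242),9);h2,t2=bl("w2",(231,257),9);print(h1,t1,h2,t2);x,r=tri((P["w1"],(168,242)),(P["w2"],(231,256.5)));print("hole",x.round(4),r)
X=[onz(P["w2"],q,.008) for q in((210,272),(252,270))];m=(X[0]+X[1])/2;d=X[1]-X[0];print("end mid",m,"width",np.linalg.norm(d),"yaw",np.degrees(np.arctan2(d[1],d[0]))+90)
F=[onz(P["w2"],q,.030) for q in((193,99),(244,97))];f=(F[0]+F[1])/2;print("far mid",f,np.linalg.norm(F[0]-F[1]),"len",np.linalg.norm((f-m)[:2]),"yaw",np.degrees(np.arctan2(*(f-m)[1::-1])))
x,r=tri((P["w1"],(381,108)),(P["w2"],(487,113)));print("pad",x,r)
for n in P:
    S=2.; Q=cv2.resize(I[n][30:290,120:(480 if n=="w1" else 512)],None,fx=2,fy=2,interpolation=3);cv2.imwrite(f"pics/{n}z.png",Q)
E
```

```text
[array([332.69158879,  55.07476636]), array([263.74626866, 239.        ]), array([455.90526316, 101.36842105])] [array([429.52857143,  50.63571429]), array([336.83529412, 254.2       ]), array([453.33333333, 291.68181818])]
bolt tri [ 0.685  -0.1245  0.0141] [np.float64(0.0), np.float64(0.0)]
bolt tri [ 0.4612 -0.0699  0.0124] [np.float64(0.0), np.float64(0.0)]
w1 [[0.6852, -0.1249, 0.012], [0.4611, -0.0699, 0.012], [0.649, -0.2712, 0.012]]
yaw -13.777716261195424 0.23081718671053866
w2 [[0.6853, -0.1255, 0.012], [0.461, -0.07, 0.012], [0.4251, -0.2163, 0.012]]
yaw -13.88434184543418 0.23101052126425012
[315.72847682 231.68211921] [7, 5, 14, 18, 151] [398.10176991 246.92477876] [4, 5, 20, 19, 226]
post [ 0.4827 -0.1315  0.0261] [np.float64(0.1), np.float64(0.1)]
[168.95121951 240.90243902] [5, 4, 11, 9, 82] [230.5        259.83333333] [6, 11, 6, 2, 6]
hole [0.4467 0.0515 0.0126] [np.float64(0.3), np.float64(0.3)]
end mid [0.42566316 0.05035361 0.008     ] width 0.04999023769204697 yaw 8.392016101699639
far mid [0.62236733 0.07436398 0.03      ] 0.049024492339339865 len 0.1981641489321238 yaw 6.95928738118982
pad [ 0.6334418  -0.17731387  0.04258831] [np.float64(1.2), np.float64(1.2)]
```

View pics/w2z.png

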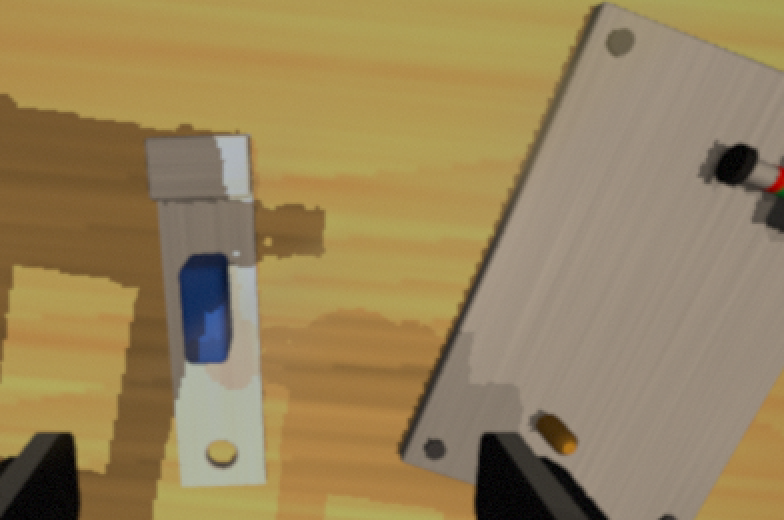

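The crop shows the hole at about (222,452), the grip at (205,308) and the post at (556,433). In full-frame pixels the hole is at (231,256).

The measurements agree with each other:

| Item | Measured (m) | Check |
|---|---|---|
| Post | (0.482, -0.132) | bolt-derived position matches within 0.5 mm |
| Jig yaw | -13.8° | bolt spacing 231 mm |
| Gauge yaw | about 7° | length 198 mm, given as 200 mm |
| Grip | (0.539, 0.064) | both views agree |

I'll turn the tool half round so the wrist camera sits on the hole side.

Emit:
jog_arm(
  moves=[
    [[0, 0, 0], [-17.5, -37, 0], 1],
    [[0, 0, -8.3], [0, 0, 0], 1],
    [[0, 0, -8.3], [0, 0, 0], 1],
    [[0, 0, -8.3], [0, 0, 0], 1],
    [[0, 0, -8.3], [0, 0, 0], 1],
    [[0, 0, -8.3], [0, 0, 0], 1],
    [[0, 0, -8.3], [0, 0, 0], 1],
    [[0, 0, -8.3], [0, 0, 0], 1],
  ],
)

```text
time_s: 3.4
tool_pos: [0.54, 0.0628, 0.2223]
tool_rot: [2.671, 1.651, 0.002]
force: [0.4, -0.1, 0.6]
finger_gap: 0.0853
gripper_force: 0.0
```

Emit:
jog_arm(
  moves=[
    [[0, 0, -8.3], [0, 0, 0], 1],
    [[0, 0, -8.3], [0, 0, 0], 1],
    [[0, 0, -8.3], [0, 0, 0], 1],
    [[0, 0, -8.3], [0, 0, 0], 1],
    [[0, 0, -8.3], [0, 0, 0], 1],
    [[0, 0, -8.3], [0, 0, 0], 1],
    [[0, 0, -8.3], [0, 0, 0], 1],
    [[0, 0, -8.3], [0, 0, 0], 1],
  ],
)

```text
time_s: 4.2
tool_pos: [0.54, 0.0628, 0.2223]
tool_rot: [1.331, 2.844, 0.001]
force: [0.0, 0.3, -0.3]
finger_gap: 0.0853
gripper_force: 0.0
```

Emit:
jog_arm(
  moves=[
    [[0, 0, -8.3], [0, 0, 0], 1],
    [[0, 0, -8.3], [0, 0, 0], 1],
    [[0, 0, -8.3], [0, 0, 0], 1],
    [[0, 0, -8.3], [0, 0, 20], 1],
    [[0, 0, -8.3], [0, 0, 20], 1],
    [[0, 0, -8.3], [0, 0, 20], 1],
    [[0, 0, -7.4], [0, 0, 0], 1],
    [[0, 0, 0], [0, 0, 0], 1],
  ],
)

```text
time_s: 5.0
tool_pos: [0.5395, 0.063, 0.1615]
tool_rot: [-0.185, 3.136, -0.0]
force: [0.8, 0.1, 0.6]
finger_gap: 0.0852
gripper_force: 0.0
```

```bash
python3 - <<'E'
from h import *
P,I=snap("w3");o,Rm,p=state();print(o["time_s"],p,np.degrees(np.arctan2(Rm[1,0],Rm[0,0]))%360)
c,s=np.cos(np.radians(7)),np.sin(np.radians(7))
for X in ((.4446,.0527,.008),(.5389,.0642,.05)): print(proj(P,X))
E
```

```text
5.05 [0.53989996 0.06314509 0.16192619] 186.5377730649491
[258.67476545  62.42630852]
[259.14303502 186.36680077]
```

View pics/w3.png

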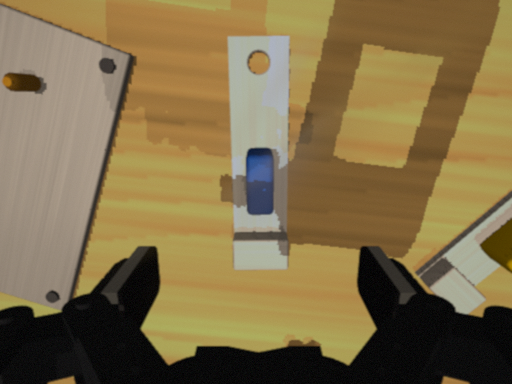

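The third view shows the hole at (259,62), where I predicted (258.7,62.4), with the grip centred at (260,181). The tool lines up with the gauge, so I'll go down and grasp.

Emit:
jog_arm(
  moves=[
    [[0, 0, -0.4], [1, 1, 25], 1],
    [[0, 0, 0], [0, 0, 30], 1],
    [[0, 0, 0], [0, 0, 30], 1],
    [[0, 0, 0], [0, 0, 30], 1],
    [[0, 0, 0], [0, 0, 18], 1],
    [[0, 0, 0], [0, 0, 10], 1],
    [[0, 0, 0], [0, 0, 5], 1],
    [[0, 0, 0], [0, 0, 0], 1],
  ],
  grip_force=80,
)

```text
time_s: 5.85
tool_pos: [0.5384, 0.065, 0.0136]
tool_rot: [-0.194, 3.135, 0.0]
force: [0.0, 0.0, 0.2]
finger_gap: 0.0856
gripper_force: 0.0
```

Emit:
jog_arm(
  moves=[
    [[0, 0, 0], [0, 0, 0], 0],
    [[0, 0, 0], [0, 0, 0], 0],
    [[0, 0, 0], [0, 0, 0], 0],
    [[0, 0, 0], [0, 0, 0], 0],
    [[0, 0, 0], [0, 0, 0], 0],
    [[0, 0, 0], [0, 0, 0], 0],
    [[0, 0, 0], [0, 0, 0], 0],
  ],
)

```text
time_s: 6.55
tool_pos: [0.5383, 0.0652, 0.0139]
tool_rot: [-0.196, 3.134, -0.0]
force: [-0.2, 0.0, 6.2]
finger_gap: 0.0208
gripper_force: 79.3
```

Emit:
jog_arm(
  moves=[
    [[0, 0, 0], [0, 0, -10], 0],
    [[0, 0, 0], [0, 0, -25], 0],
    [[0, 0, 0], [0, 0, -25], 0],
    [[0, 0, 0], [0, 0, -10], 0],
    [[0, 0, 3], [0, 0, 0], 0],
    [[0, 0, 5], [0, 0, 0], 0],
    [[0, 0, 3], [0, 0, 0], 0],
  ],
)

```text
time_s: 7.25
tool_pos: [0.5371, 0.0653, 0.0831]
tool_rot: [-0.111, -3.139, -0.0]
force: [-0.1, 0.4, -2.3]
finger_gap: 0.0211
gripper_force: 78.3
```

Emit:
jog_arm(
  moves=[
    [[0, 0, 0], [-4, -16, 0], 0],
    [[0, 0, 0], [-9, -34, 0], 0],
    [[0, 0, 0], [-9, -34, 0], 0],
    [[0, 0, 0], [-9, -34, 0], 0],
    [[0, 0, 0], [-9, -34, 0], 0],
    [[0, 0, 0], [-8, -32, 0], 0],
    [[0, 0, 0], [-4, -16, 0], 0],
    [[0, 0, 0], [0, 0, 0], 0],
  ],
)

```text
time_s: 8.05
tool_pos: [0.5765, -0.1399, 0.083]
tool_rot: [0.11, 3.139, -0.0]
force: [-0.0, 0.4, -1.7]
finger_gap: 0.0211
gripper_force: 78.7
```

```bash
python3 - <<'E'
from h import *
P,I=snap("w4");o,Rm,p=state();print(o["time_s"],p,np.degrees(np.arctan2(Rm[1,0],Rm[0,0]))%360,o["finger_gap"])
u=p+Rm@[.095,0,0];
for X in ((u[0],u[1],.078),(u[0],u[1],.07),(.4825,-.1316,.042),(.4825,-.1316,.012)): print(proj(P,X))
cv2.imwrite("pics/w4z.png",cv2.resize(I[0:190,120:400,::-1],None,fx=2.8,fy=2.8,interpolation=2))
E
```

```text
8.1 [ 0.57576736 -0.13816861  0.08285945] 176.02755436952887 0.021188271424818918
[260.9805616   27.62071294]
[260.80198216  31.23449008]
[260.4806162   44.51531556]
[260.07227752  51.79689162]
```

View pics/w4z.png

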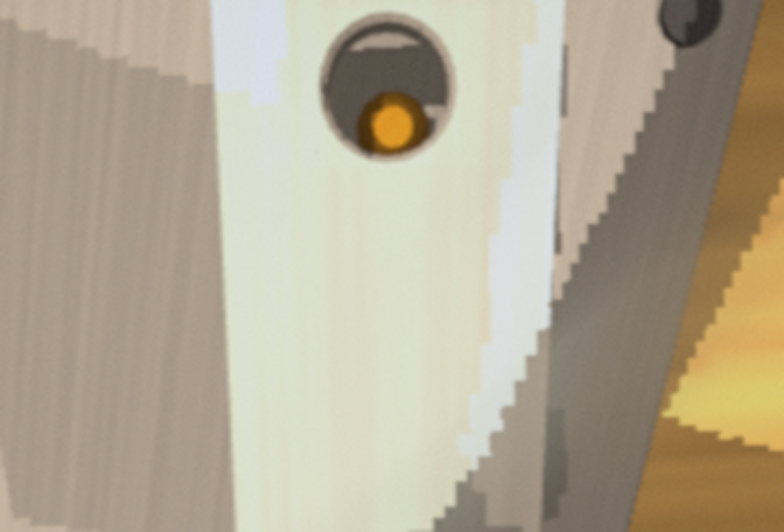

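The crop shows the hole's rim centred at (388,87) and the post's top at (393,126). In full-frame pixels that is (258.6,31.1) and (260.4,45.0), and I predicted the post at (260.5,44.5).

```bash
python3 - <<'E'
from h import *
W=eyes.camera_params("wrist");P=dict(intrinsics=W["intrinsics"],pose=np.load("pics/w4.npy"))
o,Rm,p=state()
for z in(.077,.078):
    h=onz(P,(258.6,31.1),z);print("hole",h,"in tool",1e3*Rm.T@(h-p))
q=onz(P,(260.4,45),.042);print("post top",q)
for t in(q,np.array([.4825,-.1316,0])): print("shift mm",1e3*Rm.T@(t-h))
E
```

```text
hole [ 0.48204262 -0.13261924  0.077     ] in tool [93.87848156 -0.96156465  5.9465535 ]
hole [ 0.48220896 -0.13263349  0.078     ] in tool [93.71248947 -0.96347177  4.94639592]
post top [ 0.48272403 -0.13165623  0.042     ]
shift mm [-0.47982043  0.98239537 36.00034733]
shift mm [-0.2917356   0.99006982 78.00056064]
```

Emit:
jog_arm(
  moves=[
    [[0, 0, 0], [-0.4, 1, 10], 0],
    [[0, 0, 0], [0, 0, 12], 0],
    [[0, 0, 0], [0, 0, 10], 0],
    [[0, 0, 0], [0, 0, 6], 0],
    [[0, 0, 0], [0, 0, 6], 0],
    [[0, 0, 0], [0, 0, 0], 0],
  ],
)

```text
time_s: 8.7
tool_pos: [0.5763, -0.1366, 0.0383]
tool_rot: [-0.105, -3.139, -0.001]
force: [-0.2, -0.6, -3.6]
finger_gap: 0.0214
gripper_force: 78.7
```

Emit:
jog_arm(
  moves=[
    [[0, 0, 0], [0, 0, 5], 0],
    [[0, 0, 0], [0, 0, 4], 0],
    [[0, 0, 0], [0, 0, 2], 0],
    [[0, 0, 0], [0, 0, 1], 0],
    [[0, 0, 0], [0, 0, 0], 0],
    [[0, 0, 0], [0, 0, 0], 0],
  ],
)

```text
time_s: 9.3
tool_pos: [0.5766, -0.1367, 0.0273]
tool_rot: [-0.106, -3.14, -0.0]
force: [0.8, -0.3, -3.1]
finger_gap: 0.021
gripper_force: 78.8
```

```bash
python3 - <<'E'
from h import *
P,I=snap("w5");o,Rm,p=state();print(o["time_s"],p,np.degrees(np.arctan2(Rm[1,0],Rm[0,0]))%360,np.round(o["force"],1),np.round(o["moment"],2))
cv2.imwrite("pics/w5z.png",cv2.resize(I[0:384,0:512,::-1],None,fx=1.5,fy=1.5,interpolation=2))
E
```

```text
9.35 [ 0.57661225 -0.13676244  0.02741851] 176.1334485664064 [-0.3 -0.9 -3.2] [-0.02  0.03  0.01]
```

View pics/w5z.png

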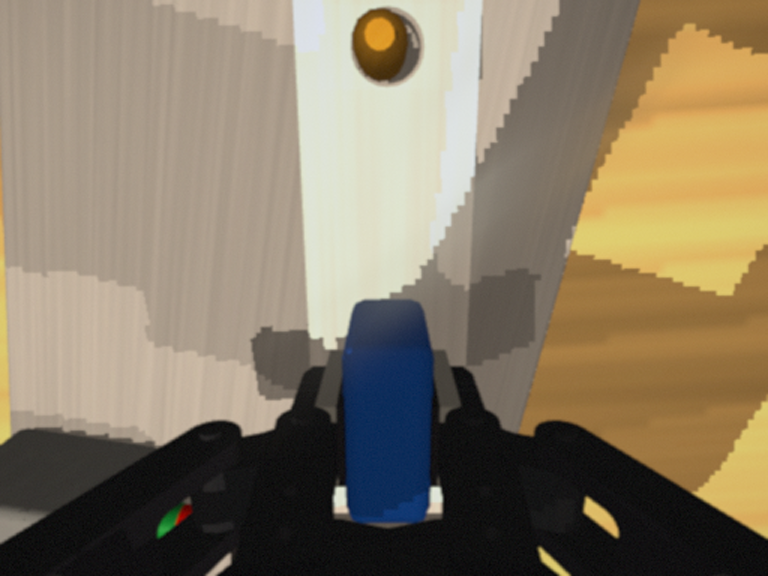

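The post passes cleanly through the hole, with the rim at (387,46) and the post's top at (380,33). The gauge is still about 1.5 mm above the plate, because the wrist still carries its weight, so I'll settle it.

Emit:
jog_arm(
  moves=[
    [[0, 0, 0], [0, 0, 0.8], 0],
    [[0, 0, 0], [0, 0, 0.5], 0],
    [[0, 0, 0], [0, 0, 0], 0],
    [[0, 0, 0], [0, 0, 0], 0],
  ],
  grip_force=110,
)

```text
time_s: 9.75
tool_pos: [0.5767, -0.1368, 0.0261]
tool_rot: [0.106, 3.14, 0.0]
force: [-1.1, 0.5, -1.0]
finger_gap: 0.0205
gripper_force: 109.3
```

```bash
python3 - <<'E'
from h import *
W=eyes.camera_params("wrist");P=dict(intrinsics=W["intrinsics"],pose=np.load("pics/w5.npy"))
o,Rm,p=state();print(o["time_s"],p,np.round(o["force"],1),np.round(o["moment"],2))
h=onz(P,(387/1.5,46/1.5),.0215);q=onz(P,(380/1.5,33/1.5),.042);print(h,q,1e3*Rm.T@(q-h),Rm.T@(h-p))
E
```

```text
9.75 [ 0.57666735 -0.1368081   0.02609528] [-1.1  0.5 -1. ] [ 0.04 -0.03  0.02]
[ 0.48191431 -0.12998662  0.0215    ] [ 0.48249375 -0.13168507  0.042     ] [ -0.69385283  -1.6539736  -20.50008325] [0.09499762 0.00042481 0.00458906]
```

Emit:
jog_arm(
  moves=[
    [[0, 0, 0], [-0.7, -1.2, 0.4], 0],
    [[0, 0, 1.5], [0, -2.5, 0], 0],
    [[0, 0, 1.5], [0, -2.5, 0], 0],
    [[0, 0, 1.5], [0.1, -2.5, 0], 0],
    [[0, 0, 1], [0, -1.7, 0], 0],
    [[0, 0, 0.5], [0, -0.8, 0], 0],
    [[0, 0, 0], [0, 0, 0], 0],
    [[0, 0, 0], [0, 0, 0], 0],
  ],
)

```text
time_s: 10.55
tool_pos: [0.5768, -0.1484, 0.026]
tool_rot: [0.271, 3.128, -0.0]
force: [1.3, 2.5, 5.0]
finger_gap: 0.0207
gripper_force: 109.9
```

```bash
cat >> h.py <<'E'
def rep():
    F=[]
    o,Rm,p=state();print(o["time_s"],np.round(p,4),"yaw",np.degrees(np.arctan2(Rm[1,0],Rm[0,0]))%360)
    a=np.radians(-13.85);y=np.array([-np.sin(a),np.cos(a),0])
    print("F",np.round(o["force"],1),"M",np.round(o["moment"],2),"Fy_jig",round(float(y@o["force"]),1),"gap",o["finger_gap"])
def bands(I,n):
    h=cv2.cvtColor(I,cv2.COLOR_RGB2HSV)
    for c,lo,hi in (("green",(40,120,40),(85,255,255)),("red",(0,180,60),(6,255,255))):
        k,_,s,ct=cv2.connectedComponentsWithStats(cv2.inRange(h,lo,hi))
        for i in range(1,k):
            if s[i,4]>2: print(n,c,s[i].tolist())
E
python3 - <<'E'
from h import *
P,I=snap("w6");rep();bands(I,"w");bands(eyes.get_image("scene"),"s");bands(eyes.get_image("top"),"t")
E
```

```text
10.6 [ 0.5768 -0.1484  0.026 ] yaw 170.0953327538299
F [0.4 3.3 5.1] M [ 0.46 -0.11 -0.08] Fy_jig 3.3 gap 0.02112486241630442
w red [151, 364, 8, 9, 44]
s green [221, 1, 3, 3, 6]
s green [244, 0, 4, 2, 5]
s green [251, 1, 2, 3, 3]
s green [218, 5, 5, 3, 5]
s green [247, 5, 2, 3, 4]
s green [229, 6, 3, 1, 3]
s green [233, 6, 2, 3, 3]
s green [248, 7, 5, 3, 6]
s green [218, 9, 2, 3, 4]
s green [222, 9, 6, 3, 8]
s green [235, 10, 4, 3, 5]
s green [236, 13, 4, 4, 5]
s green [228, 14, 3, 5, 6]
s green [208, 21, 3, 2, 3]
s green [231, 20, 2, 2, 3]
s green [245, 20, 2, 3, 3]
s green [263, 22, 3, 3, 5]
s green [202, 25, 2, 2, 3]
s green [234, 25, 2, 2, 3]
s green [337, 29, 2, 3, 3]
s green [198, 33, 3, 1, 3]
s green [195, 35, 3, 4, 5]
s green [191, 41, 4, 4, 8]
s green [231, 45, 5, 2, 5]
s green [220, 59, 3, 4, 4]
s green [197, 67, 3, 4, 5]
s green [210, 67, 3, 2, 3]
s green [212, 69, 2, 3, 3]
s green [165, 71, 6, 7, 14]
s green [171, 79, 4, 3, 5]
s green [331, 78, 2, 3, 3]
s green [168, 81, 4, 2, 5]
s green [177, 80, 2, 2, 3]
s green [203, 80, 2, 3, 3]
s green [198, 83, 4, 3, 4]
s green [328, 82, 2, 3, 3]
s green [171, 86, 5, 3, 6]
s green [196, 88, 2, 3, 3]
s green [173, 90, 5, 2, 7]
s green [203, 91, 3, 2, 3]
s green [325, 90, 2, 4, 4]
s green [187, 96, 4, 5, 7]
s green [324, 103, 2, 3, 3]
s green [330, 103, 2, 3, 3]
t green [307, 148, 3, 1, 3]
t green [328, 155, 3, 2, 3]
t green [307, 165, 2, 2, 3]
t green [320, 168, 2, 2, 3]
t green [219, 192, 4, 4, 4]
t green [325, 198, 2, 2, 3]
t green [321, 205, 3, 3, 4]
t green [206, 208, 2, 3, 3]
t green [314, 224, 3, 2, 3]
t green [322, 231, 3, 2, 3]
t green [239, 235, 3, 3, 4]
t green [242, 237, 2, 2, 3]
t green [264, 238, 2, 3, 3]
t green [257, 240, 1, 3, 3]
t green [291, 247, 3, 2, 3]
t green [242, 349, 3, 2, 3]
```

Emit:
jog_arm(
  moves=[
    [[0, 0, 0.5], [0, -0.8, -0.2], 0],
    [[0, 0, 0.5], [0, -0.9, 0], 0],
    [[0, 0, 0.5], [0, -0.8, 0], 0],
    [[0, 0, 0], [0, 0, 0], 0],
    [[0, 0, 0], [0, 0, 0], 0],
  ],
)

```text
time_s: 11.2
tool_pos: [0.5762, -0.1505, 0.026]
tool_rot: [0.312, 3.125, 0.0]
force: [2.4, 4.2, 5.9]
finger_gap: 0.0204
gripper_force: 109.9
```

```bash
python3 - <<'E'
from h import *
P,I=snap("w7");rep();bands(I,"w")
cv2.imwrite("pics/s7.png",cv2.resize(eyes.get_image("scene")[130:230,130:270,::-1],None,fx=5.5,fy=5.5,interpolation=2))
E
```

```text
11.25 [ 0.5762 -0.1505  0.026 ] yaw 168.60827041343788
F [1.9 3.4 5. ] M [ 0.62 -0.3   0.06] Fy_jig 3.7 gap 0.02068349905216516
w green [147, 367, 9, 9, 46]
w red [156, 364, 3, 8, 16]
```

View pics/s7.png

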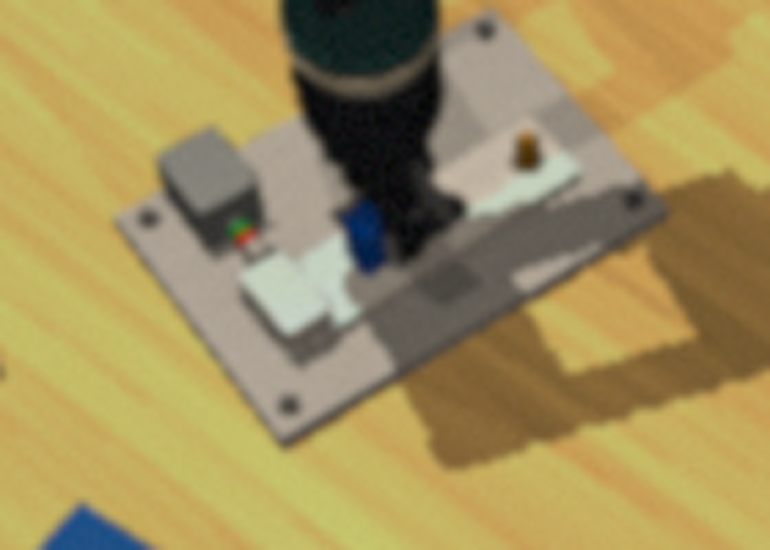

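The scene crop shows the gauge flat on the plate with the post through its hole. Its block end at (285,290) is at the pad, and the green and red bands at (240,230) still sit outside the housing. I'll push further in small steps.

Emit:
jog_arm(
  moves=[
    [[0, 0, 0.5], [0, -0.8, 0], 0],
    [[0, 0, 0.5], [0, -0.9, 0], 0],
    [[0, 0, 0.5], [0, -0.8, 0], 0],
    [[0, 0, 0], [0, 0, 0], 0],
    [[0, 0, 0], [0, 0, 0], 0],
  ],
)

```text
time_s: 11.8
tool_pos: [0.5762, -0.1525, 0.0261]
tool_rot: [0.352, 3.12, 0.001]
force: [4.0, 5.9, 4.9]
finger_gap: 0.0202
gripper_force: 109.8
```

```bash
python3 - <<'E'
from h import *
P,I=snap("w8");rep();bands(I,"w")
# gauge side edges (z=.020) from wrist picture, rows well above the fingers
g=cv2.GaussianBlur(cv2.cvtColor(I,cv2.COLOR_RGB2GRAY),(3,3),0)
h=cv2.cvtColor(I,cv2.COLOR_RGB2HSV)
for r in (60,90,120,150,180): print(r,[int(v) for v in np.argsort(-np.abs(np.diff(g[r,150:380].astype(int))))[:8]+150])
E
```

```text
11.85 [ 0.5761 -0.1525  0.0261] yaw 167.12456890101544
F [4.5 6.3 4.4] M [ 0.95 -0.53  0.29] Fy_jig 7.2 gap 0.020745308609916104
w green [146, 366, 12, 12, 80]
w red [157, 364, 2, 6, 9]
60 [196, 311, 197, 310, 317, 318, 312, 195]
90 [301, 198, 302, 300, 197, 199, 316, 317]
120 [199, 200, 292, 293, 374, 375, 315, 291]
150 [201, 280, 281, 374, 373, 365, 202, 200]
180 [269, 268, 203, 202, 270, 312, 313, 204]
```

Emit:
jog_arm(
  moves=[
    [[0, 0, 0.5], [0, -0.8, 0], 0],
    [[0, 0, 0.5], [0, -0.8, 0], 0],
    [[0, 0, 0.4], [0, -0.7, 0], 0],
    [[0, 0, 0], [0, 0, 0], 0],
    [[0, 0, 0], [0, 0, 0], 0],
    [[0, 0, 0], [0, 0, 0], 0],
  ],
)

```text
time_s: 12.45
tool_pos: [0.5762, -0.1544, 0.0261]
tool_rot: [0.389, 3.115, 0.002]
force: [7.3, 8.8, 4.3]
finger_gap: 0.0208
gripper_force: 109.7
```

```bash
python3 - <<'E'
from h import *
W=eyes.camera_params("wrist")
def edges(n,I,P):
    g=cv2.GaussianBlur(cv2.cvtColor(I,cv2.COLOR_RGB2GRAY),(3,3),0).astype(int);L=[];Q=[]
    for r in range(50,185,5):
        d=np.abs(np.diff(g[r])); L.append(onz(P,(190+np.argmax(d[190:212])+.5,r),.020)); Q.append(onz(P,(305+np.argmax(d[305:323])+.5,r),.020))
    for s,X in(("L",L),("R",Q)):
        v=cv2.fitLine(np.float32(X)[:,:2],cv2.DIST_HUBER,0,.001,.001).ravel();print(n,s,"yaw",np.degrees(np.arctan2(v[1],v[0])),v[2:])
for n in("w8",): edges(n,cv2.imread(f"pics/{n}.png")[:,:,::-1],dict(intrinsics=W["intrinsics"],pose=np.load(f"pics/{n}.npy")))
P,I=snap("w9");rep();bands(I,"w");edges("w9",I,P)
s=eyes.get_image("scene")[155:185,155:195,::-1];w=I[330:384,110:200,::-1]
cv2.imwrite("pics/c9.png",np.hstack([cv2.resize(s,(400,300),interpolation=2),cv2.resize(w,(400,300),interpolation=2)]))
E
```

```text
w8 L yaw -12.560262 [ 0.5111652  -0.16322726]
w8 R yaw -12.372531 [ 0.52750283 -0.11519329]
12.5 [ 0.5762 -0.1544  0.0261] yaw 165.7454973931668
F [6.4 8.  3.1] M [ 1.36 -0.8   0.5 ] Fy_jig 9.3 gap 0.02082692545086327
w green [147, 366, 11, 13, 79]
w9 L yaw -13.85754 [ 0.5110203  -0.16359112]
w9 R yaw -13.657912 [ 0.52446425 -0.11496808]
```

View pics/c9.png

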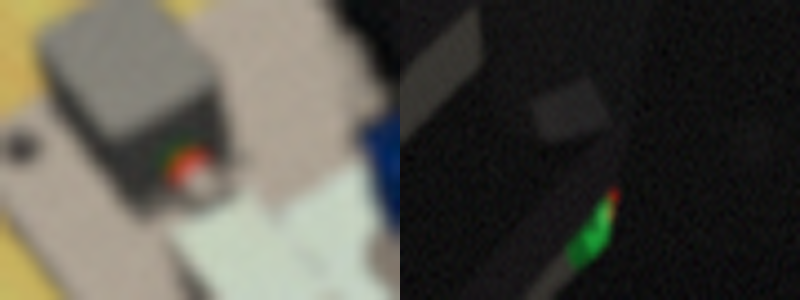

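The left half (scene) shows the green band entering the housing mouth at (170,150), with the red just outside it. The right half (wrist) shows green at (595,235). The gauge is at -13.76° against the jig's -13.85°, and both force and geometry give about 8.6 N. One small extra push will bring it near 10 N, then I'll hold.

Emit:
jog_arm(
  moves=[
    [[0, 0, 0.2], [0, -0.3, 0], 0],
    [[0, 0, 0.2], [0, -0.4, 0], 0],
    [[0, 0, 0], [0, 0, 0], 0],
    [[0, 0, 0], [0, 0, 0], 0],
    [[0, 0, 0], [0, 0, 0], 0],
    [[0, 0, 0], [0, 0, 0], 0],
    [[0, 0, 0], [0, 0, 0], 0],
    [[0, 0, 0], [0, 0, 0], 0],
  ],
)

```text
time_s: 13.35
tool_pos: [0.5762, -0.1548, 0.0261]
tool_rot: [0.4, 3.113, 0.002]
force: [6.8, 9.4, 3.3]
finger_gap: 0.0209
gripper_force: 109.8
```

```bash
python3 - <<'E'
from h import *
P,I=snap("w10");rep();o=arm.get_obs();a=np.radians(-13.85)
print("Fp",(o["moment"][2]+.095*(-np.sin(a)*o["force"][0]+np.cos(a)*o["force"][1]))/.16)
g=cv2.GaussianBlur(cv2.cvtColor(I,cv2.COLOR_RGB2GRAY),(3,3),0).astype(int)
for lo,hi in((190,212),(305,323)):
    X=[onz(P,(lo+np.argmax(np.abs(np.diff(g[r]))[lo:hi])+.5,r),.020) for r in range(50,185,5)]
    v=cv2.fitLine(np.float32(X)[:,:2],cv2.DIST_HUBER,0,.001,.001).ravel();d=v[2:]-[.5600,-.1509]
    print("yaw",np.degrees(np.arctan2(v[1],v[0])),"jig xy",1e3*np.array([np.cos(a)*d[0]+np.sin(a)*d[1],-np.sin(a)*d[0]+np.cos(a)*d[1]]))
E
```

```text
13.4 [ 0.5763 -0.1548  0.0261] yaw 165.36423850999245
F [7.3 8.5 4.7] M [ 1.49 -0.88  0.67] Fy_jig 10.0 gap 0.020981972640191575
Fp 10.10883665382265
yaw -14.073766 jig xy [-49.80004396 -24.13199739]
yaw -14.370007 jig xy [-38.64688664  26.17730653]
```

Force and geometry now agree: about 10.1 N, with the pad's contact face at y of about -25 mm. I'll hold for 4 seconds.

Emit:
jog_arm(
  moves=[
    [[0, 0, 0], [0, 0, 0], 0],
    [[0, 0, 0], [0, 0, 0], 0],
    [[0, 0, 0], [0, 0, 0], 0],
    [[0, 0, 0], [0, 0, 0], 0],
    [[0, 0, 0], [0, 0, 0], 0],
    [[0, 0, 0], [0, 0, 0], 0],
    [[0, 0, 0], [0, 0, 0], 0],
    [[0, 0, 0], [0, 0, 0], 0],
  ],
)

```text
time_s: 14.2
tool_pos: [0.5763, -0.1549, 0.0261]
tool_rot: [0.4, 3.113, 0.002]
force: [7.5, 9.3, 3.8]
finger_gap: 0.0207
gripper_force: 109.8
```

Emit:
jog_arm(
  moves=[
    [[0, 0, 0], [0, 0, 0], 0],
    [[0, 0, 0], [0, 0, 0], 0],
    [[0, 0, 0], [0, 0, 0], 0],
    [[0, 0, 0], [0, 0, 0], 0],
    [[0, 0, 0], [0, 0, 0], 0],
    [[0, 0, 0], [0, 0, 0], 0],
    [[0, 0, 0], [0, 0, 0], 0],
    [[0, 0, 0], [0, 0, 0], 0],
  ],
)

```text
time_s: 15.0
tool_pos: [0.5763, -0.1549, 0.0261]
tool_rot: [0.4, 3.113, 0.002]
force: [6.9, 8.8, 2.7]
finger_gap: 0.0209
gripper_force: 109.8
```

Emit:
jog_arm(
  moves=[
    [[0, 0, 0], [0, 0, 0], 0],
    [[0, 0, 0], [0, 0, 0], 0],
    [[0, 0, 0], [0, 0, 0], 0],
    [[0, 0, 0], [0, 0, 0], 0],
    [[0, 0, 0], [0, 0, 0], 0],
    [[0, 0, 0], [0, 0, 0], 0],
    [[0, 0, 0], [0, 0, 0], 0],
    [[0, 0, 0], [0, 0, 0], 0],
  ],
)

```text
time_s: 15.8
tool_pos: [0.5762, -0.1548, 0.0261]
tool_rot: [0.4, 3.113, 0.002]
force: [6.8, 8.1, 4.3]
finger_gap: 0.0206
gripper_force: 109.8
```

Emit:
jog_arm(
  moves=[
    [[0, 0, 0], [0, 0, 0], 0],
    [[0, 0, 0], [0, 0, 0], 0],
    [[0, 0, 0], [0, 0, 0], 0],
    [[0, 0, 0], [0, 0, 0], 0],
    [[0, 0, 0], [0, 0, 0], 0],
    [[0, 0, 0], [0, 0, 0], 0],
    [[0, 0, 0], [0, 0, 0], 0],
    [[0, 0, 0], [0, 0, 0], 0],
  ],
)

```text
time_s: 16.6
tool_pos: [0.5763, -0.1548, 0.0261]
tool_rot: [0.4, 3.113, 0.002]
force: [7.5, 8.5, 3.3]
finger_gap: 0.0205
gripper_force: 109.8
```

Emit:
jog_arm(
  moves=[
    [[0, 0, 0], [0, 0, 0], 0],
    [[0, 0, 0], [0, 0, 0], 0],
    [[0, 0, 0], [0, 0, 0], 0],
    [[0, 0, 0], [0, 0, 0], 0],
    [[0, 0, 0], [0, 0, 0], 0],
    [[0, 0, 0], [0, 0, 0], 0],
    [[0, 0, 0], [0, 0, 0], 0],
    [[0, 0, 0], [0, 0, 0], 0],
  ],
)

```text
time_s: 17.4
tool_pos: [0.5762, -0.1548, 0.0261]
tool_rot: [0.4, 3.113, 0.002]
force: [6.0, 8.7, 3.5]
finger_gap: 0.0205
gripper_force: 109.8
```

```bash
python3 - <<'E'
from h import *
rep();o=arm.get_obs();a=np.radians(-13.85)
f=(o["moment"][2]+.095*(-np.sin(a)*o["force"][0]+np.cos(a)*o["force"][1]))/.16;print("Fp",f)
if 8<f<12: print(arm.job_done())
E
```

```text
17.4 [ 0.5762 -0.1548  0.0261] yaw 165.3657913573691
F [6.  8.7 3.5] M [ 1.53 -0.86  0.75] Fy_jig 9.8 gap 0.020466213179226853
Fp 10.500388081245413
the job is handed in; nothing more can be done
None
```

The blue gauge is on the jig post, flat on the base, and the arm is still holding it against the sprung stop at an estimated 10 N, about half in; it held steady for 4 s before I handed in at 17.4 s.

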